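Walk the reference resistor block round to face the contact bar

ROBOT

A 6-joint arm with a two-finger parallel gripper is mounted at the origin on the work surface. World frame = base frame: x ahead of the robot, y to its left, z up, the work surface at z = 0. Lengths are in mm, angles in rad, forces in N, time in s.
With the tool pointing down it reaches from about 350 to 975 mm from the base axis. Payload 4.9 kg.
Tool frame: the origin (TCP) lies at the very end of the fingers, on their centre line; the grasp point (between the pads) lies env.grip_point_offset behind it (env.grip_point_offset is the distance from the TCP to the grasp point, in mm); z points along the fingers, y is the line along which they close (so a half turn about z gives the same grasp; the last joint's range is limited). The gripper opens to 85 mm and grips with 20 to 120 N. Pads are 22 mm wide; open, the fingers measure 114 mm over their backs; the gripper's body (76 mm by 85 mm) begins 54 mm behind the grasp point. The pads swing forward as they close: fully open they stand 13 mm farther back than shut.
Start: joints at [0.998, 0.053, 1.613, -0, 1.476, -0.119], TCP at [273.977, 561.728, 231.304] pointing down, gripper open.
Joint ranges: [-3.01, 3.01], [-1.01, 2.22], [0.06, 2.58], [-1.02, 4.17], [0.09, 2.62], [-3.14, 3.14]. Speed limits (rad/s): [2.57, 2.57, 3.14, 3.14, 3.14, 3.14].

INTERFACE

Orientations are given as a rotation vector (axis times angle).
In Python, from cell import env, kinematics, cams, order gives the robot as it stands. The module is installed in compiled form; this text tells all that it offers. Calls block until the motion is done:
- env.move_to(position, orientation): joint-space move of the TCP to a pose.
- env.servo_line(position, rate=150, rot=None, guard=None): straight line of the TCP; rot=None keeps the orientation; rate is the mean speed in mm/s. With guard (N) it stops when the force on the tool has changed by that much, and returns True; else False.
- env.movej(angles): joint-space move.
- env.move_gripper(opening, force=None): finger opening in mm; force is the grip in N (None keeps the last); returns when the fingers have stopped.
- env.wait(seconds).
- kinematics.ik(position, orientation): joint angles nearest the present ones, or None.
- env.observe(): the state.
- cams.grab_frame(name): name is "side" or "top"; returns a dict with "pixels" (384x512x3 uint8, red, green, blue), "range_z" (384x512 float32, mm along the optical axis (not along the pixel's ray), 0 where there is no reading), "mtx" (3x3 intrinsics, pixels), "R" (3x3) and "t" (3): a world point X has camera coordinates R X + t. Camera axes: x right, y down, z forward; pixel columns grow to the right and rows downward; lengths in mm; the calibration is good to about 2 mm. A picture is of the moment at which its call begins.
A pose or a line that the arm cannot do raises env.MotionError and nothing moves.
- order.hand_in(): hands the job in; it is judged then, once.
The state is a dict: "clock": time; "joint_positions": joint angles; "joint_vel": joint speeds; "tau": joint torques, N m; "ee_pos": TCP position; "orientation": TCP orientation; "wrist_force": force on the tool from outside, world axes, zero at the start; "torque": the same for the moment, N m; "gripper_width": finger opening in mm; "finger_force": force on a finger pad.
Only numpy, scipy, OpenCV 4.12 (cv2) and the standard library are available. Lean on these libraries where they do the work, as an engineer would, in place of code of your own. Each camera call takes 0.05 s, during which the arm holds its last target. There are 200 camera calls.

TASK

Walk the heavy white resistor block round with fingertip pushes on alternate corners, never gripping or lifting it, until its copper contact face is square to the yellow contact bar while still clear of it; then walk it forward, keeping it roughly square, until that face stands flush along the bar without overhanging either end, and take the fingers away. Do not let a skewed corner strike the bar, do not ram it, do not touch the black dial on top of the block, and leave the other things on the bench where they are.

Things in the scene. Friction and masses are not known exactly. Their poses are not given: they have to be found in the camera images.
- block: white metal resistor block 92 (x) x 130 (y) x 50 mm high, about 0.9 kg, slides under a push of 3 to 8 N, too wide to grasp. Origin: centre of underside; z up, x points out of the copper contact face (46 mm from the origin; a copper band runs along that top edge too), y along that face. Starts turned 30 to 60 degrees anticlockwise (seen from above) from facing the bar, 7 cm or more from it
- face_left (a point): the +y end (corner) of the block's contact face, 46 mm in x, 65 mm in y from the block's origin, 25 mm up
- face_right (a point): the -y end (corner) of the block's contact face, 46 mm in x, -65 mm in y from the block's origin, 25 mm up
- face_mid (a point): the middle of the block's contact face, 25 mm up
- dial: black dial fixed on the top of the block, 26 mm across and 12 mm high (its top is 62 mm above the bench), 6 mm behind the middle of the top; not to be touched. Origin: centre of its underside
- fence: the contact bar (fence): fixed yellow bar 30 mm thick (x), 320 mm long (y), 32 mm high. Origin: on the bench at the middle of its contact face, which is the vertical plane x = 0 of its frame and looks to -x (towards the robot side, where the block stands); x points into the bar, y along it
- mug: blue ceramic mug, 78 mm across, 90 mm tall; loose bystander, leave it. Origin: in its underside
- weight: brass weight with a knob, 34 mm across, 48 mm tall; loose bystander, leave it. Origin: in its underside
- screwdriver: screwdriver with a red handle, lying flat, under 35 mm high; loose bystander, leave it. Origin: in its underside
- fusebox: orange fuse box 50 x 75 x 28 mm; loose bystander, leave it. Origin: in its underside
- cleaner: blue bottle of contact cleaner, 54 mm across, 120 mm tall; loose bystander, leave it. Origin: in its underside
- adapter: steel ring adapter, 38 mm across, 22 mm tall; loose bystander, leave it. Origin: in its underside
Mind the look-alikes: they are no part of the job. What is meant by the block is not turquoise, and is the smaller of those in its own colour.

How it is judged:
By the outcome, as a careful person would: the job done as asked, in the order asked, and still so for the second after the job is handed in, with the robot touching nothing.
It also fails if it takes over 58 s, if anything falls off the work surface, if the arm or the gripper's body presses on something with over 40 N, if the wrist force passes 120 N, or if a joint passes its speed limit or range.

## Working session

There is one attempt and no reset: what is moved stays moved. The work goes in short steps, each a Python script; the robot and the scene stay as the last script left them, time stands still between calls to the robot, and variables do not carry over. Pictures are saved under pics/ and viewed, at most 10 in all, crops included, and the job is handed in when it is done.

```bash
mkdir -p pics; python3 - <<'E'
from cell import env,kinematics,cams,order
import cv2,numpy as np
for n in("top","side"):
    f=cams.grab_frame(n); np.savez(f"{n}0.npz",**f)
    cv2.imwrite(f"pics/{n}0.png",f["pixels"][...,::-1]); print(n,f["mtx"].tolist(),f["R"].round(3).tolist(),f["t"].round(1))
print(env.observe(),env.grip_point_offset)
E
```

```text
top [[425.57739104768024, 0.0, 259.7050512019022], [0.0, 425.57739104768024, 192.40297680660208], [0.0, 0.0, 1.0]] [[-0.024, -1.0, 0.01], [-0.996, 0.023, -0.087], [0.087, -0.012, -0.996]] [   6.1  581.1 1598.2]
side [[463.8158863466035, 0.0, 260.9246729740609], [0.0, 463.8158863466035, 180.64716784397447], [0.0, 0.0, 1.0]] [[0.901, -0.433, 0.014], [-0.317, -0.681, -0.66], [0.295, 0.591, -0.751]] [-510.6  204.2 1196. ]
{'clock': 0.1, 'joint_positions': array([ 9.98011966e-01,  5.33079211e-02,  1.61416562e+00, -1.05729480e-07,
        1.47601188e+00, -1.18955203e-01]), 'joint_vel': array([-0.00091572, -0.00244893, -0.0030709 , -0.00129458,  0.0014877 ,
        0.00043112]), 'tau': array([ 2.44225760e-05, -3.94902277e+01, -3.71362638e+01, -1.41340347e-04,
        3.88339511e-03,  8.86862296e-06]), 'ee_pos': array([273.6694196 , 561.26377071, 230.17004171]), 'orientation': array([-7.06626605e-01, -3.06043211e+00,  2.79657404e-03]), 'wrist_force': array([ 0.00965738, -0.14614758,  0.43687435]), 'torque': array([ 0.05851541, -0.03784312,  0.00474878]), 'finger_force': 0.0, 'gripper_width': 85.06644905600055} 18.700000000000003
```

View pics/top0.png

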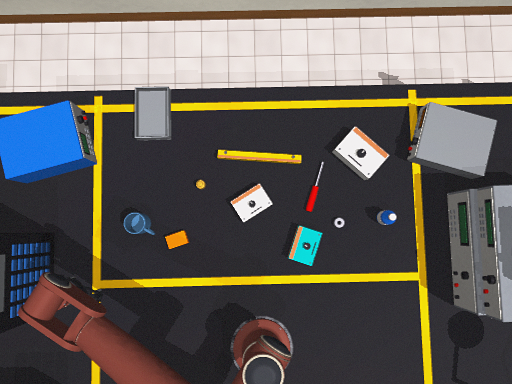

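View pics/side0.png

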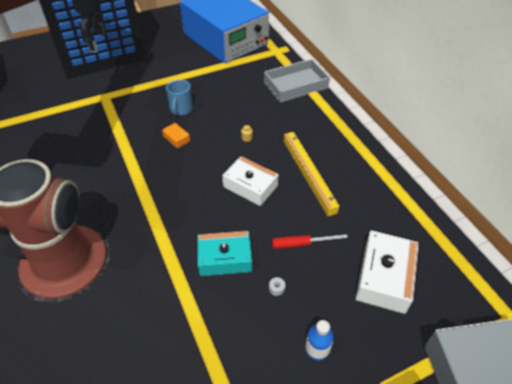

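The top view shows the candidates as a small white block at (252,203), a larger white block at (361,152) and a turquoise block at (305,245). I choose the small white one at (252,203), with its copper edge at the upper left. The yellow bar is at (260,156), the weight at (200,184), the fuse box at (177,240) and the screwdriver at (314,188). In the side view the same block is at (250,180). Next I measure and check it with a crop.

```bash
cat > h.py <<'E'
from cell import env,kinematics,cams,order
import cv2,numpy as np
def cloud(f):
    v,u=np.mgrid[:384,:512]; z=f["range_z"].astype(float); K=f["mtx"]
    c=np.stack([(u-K[0,2])/K[0,0]*z,(v-K[1,2])/K[1,1]*z,z],-1)
    return (c-f["t"])@f["R"]
def plane(f,uv,h):
    K=f["mtx"];uv=np.atleast_2d(uv).astype(float)
    d=np.c_[(uv[:,0]-K[0,2])/K[0,0],(uv[:,1]-K[1,2])/K[1,1],np.ones(len(uv))]@f["R"]
    o=-f["R"].T@f["t"]; return (o+d*((h-o[2])/d[:,2])[:,None])[:,:2]
def big(m):
    n,l,s,_=cv2.connectedComponentsWithStats(m.astype(np.uint8)); return l==1+s[1:,4].argmax()
def rect(f,m,h):
    # edges at pixel borders: upsample mask so the contour lies on the border
    M=cv2.resize(m.astype(np.uint8)*255,None,fx=8,fy=8,interpolation=cv2.INTER_LINEAR)>127
    c=max(cv2.findContours(M.astype(np.uint8),cv2.RETR_EXTERNAL,cv2.CHAIN_APPROX_NONE)[0],key=cv2.contourArea)[:,0]
    P=plane(f,(c+.5)/8-.5,h); (cx,cy),s,a=cv2.minAreaRect(P.astype(np.float32))
    B=cv2.boxPoints(((cx,cy),s,a)); e=[B[1]-B[0],B[2]-B[1]]; k=np.linalg.norm(e,axis=1)
    L=e[k.argmax()]/k.max(); L=L if L[1]>0 else -L      # long axis, +y
    return np.array([cx,cy]),np.degrees(np.arctan2(-L[0],L[1])),sorted(s)  # yaw of x axis
def masks(f):
    p=cv2.cvtColor(f["pixels"],cv2.COLOR_RGB2HSV).astype(int);H,S,V=p[...,0],p[...,1],p[...,2]
    return p,(S<60)&(V>150),(H>=3)&(H<=17)&(S>60)&(V>120),(H>=20)&(H<=33)&(S>120)&(V>110)
def block(f,near,r=95):
    X=cloud(f);p,w,c,y=masks(f)
    n=(np.hypot(X[...,0]-near[0],X[...,1]-near[1])<r)&(f["range_z"]>0)
    m=big(n&(w|c)&(X[...,2]>38)); o=rect(f,m,50)
    cc=plane(f,np.argwhere(n&c&(X[...,2]>38))[:,::-1],50).mean(0)
    return o+(cc,np.median(X[...,2][m]))
def fence(f,lo=(200,140),hi=(320,175)):
    X=cloud(f);_,_,_,y=masks(f);n=np.zeros(y.shape,bool);n[lo[1]:hi[1],lo[0]:hi[0]]=1
    m=big(n&y&(X[...,2]>22)); return rect(f,m,32)+(np.median(X[...,2][m]),)
E
python3 - <<'E'
from h import *
f=dict(np.load("top0.npz"));X=cloud(f)
print("table z",X[260:270,200:300,2].mean(), "blockpix",X[203,252],X[195,240])
b=block(f,X[203,252]);F=fence(f);print(b);print(F)
for n,(u,v) in dict(weight=(200,184),sd1=(311,203),sd2=(322,163),fuse=(177,240),mug=(135,223),big=(361,152),turq=(305,245)).items():print(n,X[v,u].round())
cv2.imwrite("pics/crop.png",cv2.resize(f["pixels"][135:235,190:330,::-1],None,fx=5,fy=5,interpolation=cv2.INTER_CUBIC))
g=dict(np.load("side0.npz"));Y=cloud(g);print("side",block(g,b[0]));print("sidefence",fence(g,(275,125),(345,220)))
E
```

```text
table z 3.9986594052589086 blockpix [538.71056055  22.47600386  65.67492773] [570.73316482  66.90511404  50.96649885]
(array([541.79071045,  26.16174316]), np.float32(31.30101), [94.42610931396484, 131.56973266601562], array([574.45886091,  45.90175014]), np.float64(50.289727474023344))
(array([720.9954834 ,  -6.85699463]), np.float32(-4.888144), [32.39857482910156, 321.9942932128906], np.float64(32.0888964833037))
weight [615. 216.  56.]
sd1 [ 536. -202.   22.]
sd2 [ 691. -251.   15.]
fuse [408. 309.  24.]
mug [476. 472.   5.]
big [ 718. -387.   82.]
turq [ 379. -169.   64.]
side (array([538.93304443,  20.26363373]), np.float32(31.398262), [104.65154266357422, 137.65159606933594], array([576.18870256,  45.59868899]), np.float64(49.79355469709171))
sidefence (array([716.70861816, -10.61177063]), np.float32(-4.9434643), [39.462398529052734, 327.8327941894531], np.float64(31.55010737120471))
```

View pics/crop.png

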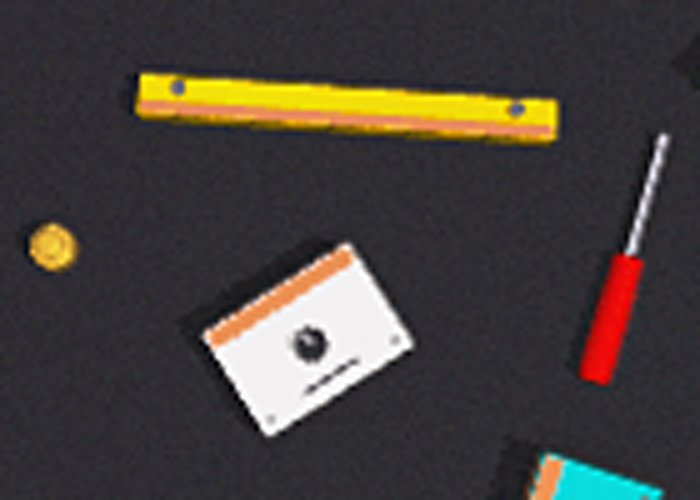

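The crop confirms the choice: a small white block with copper on its upper-left edge, and nothing between it and the bar. It measures 94x132 mm at z 50, against 92x130 given. The block must turn about 36° clockwise, and the gap is ample. First I push the rear-left corner.

```bash
cat >> h.py <<'E'
FA=-4.9; FX=np.array([np.cos(np.radians(FA)),np.sin(np.radians(FA))]); FY=np.array([-FX[1],FX[0]])
FO=np.array([721.0,-6.9])-15.5*FX
from scipy.spatial.transform import Rotation as Ro
def rv(deg): return (Ro.from_euler('z',deg,degrees=True)*Ro.from_rotvec([np.pi,0,0])).as_rotvec()
def look(near):
    f=cams.grab_frame("top"); c,a,s,cc,h=block(f,near)
    d=c-FO; L=np.array([d@FX,d@FY]); r=np.radians(a-FA)
    gap=-L[0]-46*np.cos(r)-65*abs(np.sin(r))
    print(f"t{env.observe()['clock']:.1f} c{c.round(1)} skew {a-FA:.1f} size{np.round(s,1)} h{h:.0f} fence xy{L.round(1)} gap {gap:.1f}"); return c,float(a),L,f
Z=15
def push(c,a,off,depth,turn=0,clear=15,back=25,v=50,guard=30):
    """push rear face at block y=off by depth, along block x turned by `turn` deg"""
    r=np.radians(a); x=np.array([np.cos(r),np.sin(r)]); y=np.array([-x[1],x[0]])
    q=np.radians(a+turn); d=np.array([np.cos(q),np.sin(q)])
    P=c-(46+11)*x+off*y
    env.servo_line([*(P-clear*x),Z],rate=180,rot=rv(a))
    hit=env.servo_line([*(P+depth*d),Z],rate=v,guard=guard)
    w=env.observe()["wrist_force"]; e=env.observe()["ee_pos"]
    env.servo_line([*(e[:2]-back*d),Z],rate=180)
    print("push",off,depth,"hit",hit,"F",w.round(1)); return hit
E
python3 - <<'E'
from h import *
c,a=np.array([541.8,26.2]),31.3
r=np.radians(a);x=np.array([np.cos(r),np.sin(r)]);y=np.array([-x[1],x[0]])
S=c-80*x+55*y; print(S)
env.move_gripper(0)
env.move_to([*S,170],rv(a)); print(env.observe()["clock"],env.observe()["joint_positions"].round(2))
env.servo_line([*S,Z],rate=150)
push(c,a,55,28,turn=-8,back=45)
c,a,L,f=look(c); cv2.imwrite("pics/a1.png",f["pixels"][...,::-1])
E
```

```text
[444.86974244  31.63370671]
2.8833 [-0.09 -0.35  2.08  0.    1.42  0.93]
push 55 28 hit False F [-4.9  0.9  3.2]
t5.8 c[559.8  27.3] skew 24.9 size[ 94.9 131.8] h50 fence xy[-148.    20.3] gap 78.9
```

View pics/a1.png

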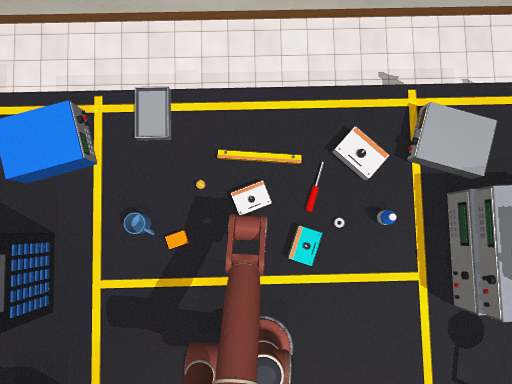

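The picture shows the block at (251,197), turned but more slowly than expected, because the flat of the fingers was pushing at its inner edge. I twist the tool so its outer corner leads.

```bash
cat >> h.py <<'E'
def push(c,a,off,depth,turn=0,tw=25,clear=12,back=25,v=50,guard=30):
    """fingertip corner pushes the rear face at block y=off by depth; tool twisted so that its outer corner leads"""
    s=np.sign(off); r=np.radians(a); x=np.array([np.cos(r),np.sin(r)]); y=np.array([-x[1],x[0]])
    q=np.radians(a+turn); d=np.array([np.cos(q),np.sin(q)]); t=np.radians(tw)
    so=11*np.cos(t)+14.5*np.sin(t); lat=14.5*np.cos(t)-11*np.sin(t)
    P=c-(46+so)*x+(off-s*lat)*y
    env.servo_line([*(P-clear*x),Z],rate=180,rot=rv(a-s*tw))
    hit=env.servo_line([*(P+depth*d),Z],rate=v,guard=guard)
    o=env.observe(); w,e=o["wrist_force"],o["ee_pos"]
    env.servo_line([*(e[:2]-back*d),Z],rate=180)
    print("push",off,depth,"hit",hit,"F",w.round(1)); return hit
E
python3 - <<'E'
from h import *
c,a=np.array([559.8,27.3]),20.0
push(c,a,57,26,turn=-7,back=45)
c,a,L,f=look(c)
push(c,a,57,min(26,np.radians(a-FA)*110),turn=-5,back=45)
c,a,L,f=look(c)
E
```

```text
push 57 26 hit False F [-4.4  2.3  2.7]
t7.9 c[574.2  25.3] skew 16.2 size[ 95.  132.1] h51 fence xy[-133.5   19.5] gap 71.2
push 57 26 hit False F [-5.   2.5  2.1]
t9.6 c[588.2  21.4] skew 7.6 size[ 95.  132.3] h50 fence xy[-119.2   16.9] gap 65.0
```

```bash
python3 - <<'E'
from h import *
c,a=np.array([588.2,21.4]),2.7
push(c,a,57,19,turn=-3,back=45)
c,a,L,f=look(c)
for i in range(2):
    s=a-FA
    if abs(s)<1: break
    push(c,a,57*np.sign(s),np.radians(abs(s))*152+1,turn=-s/2,back=40)
    c,a,L,f=look(c)
E
```

```text
push 57 19 hit False F [-3.2  2.3 -0.3]
t11.1 c[596.2  17.5] skew 3.6 size[ 94.  131.3] h50 fence xy[-110.9   13.7] gap 60.9
push 57.0 10.478238985531979 hit False F [-0.8  0.9  0. ]
t12.4 c[581.2  18. ] skew 93.4 size[131.2 131.5] h51 fence xy[-125.9   12.8] gap 63.8
push 57.0 248.80239815292126 hit True F [-1.1 -0.   1.9]
t17.1 c[605.3  -7.5] skew -3.2 size[74.9 94. ] h331 fence xy[-99.7 -10.5] gap 50.2
```

The second look picked up something other than the block, and a bad push followed from it. I stop and check the actual scene.

```bash
python3 - <<'E'
from h import *
print(env.observe()["ee_pos"],env.observe()["wrist_force"],env.observe()["clock"])
for n in("top","side"):
    f=cams.grab_frame(n); np.savez(f"{n}1.npz",**f); 
    if n=="top":T=f
S=f
a=cv2.resize(T["pixels"][120:270,140:340],(800,600));cv2.imwrite("pics/b1.png",a[...,::-1])
a=cv2.resize(S["pixels"][80:300,140:430],(790,600));cv2.imwrite("pics/b2.png",a[...,::-1])
E
```

```text
[576.4183087   -6.06838316  15.04753988] [-0.03330446  0.82483425  0.08203833] 17.05
```

View pics/b1.png

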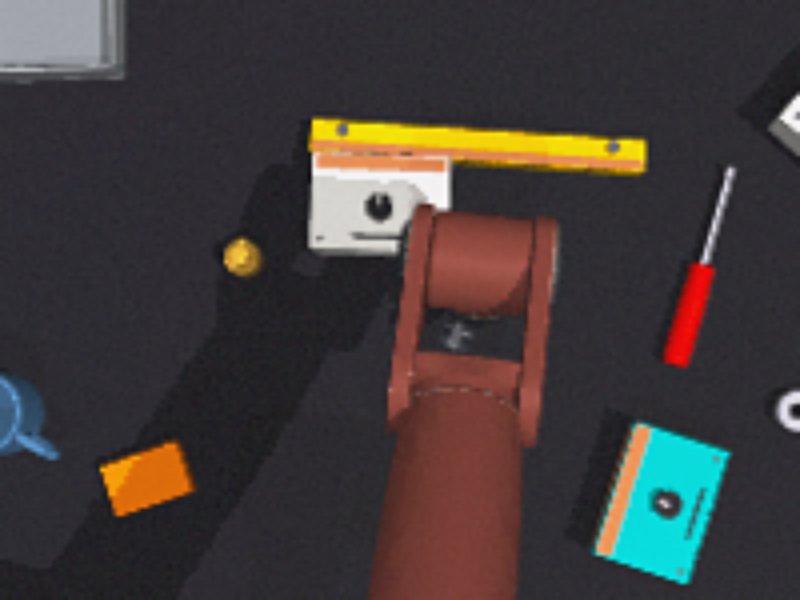

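View pics/b2.png

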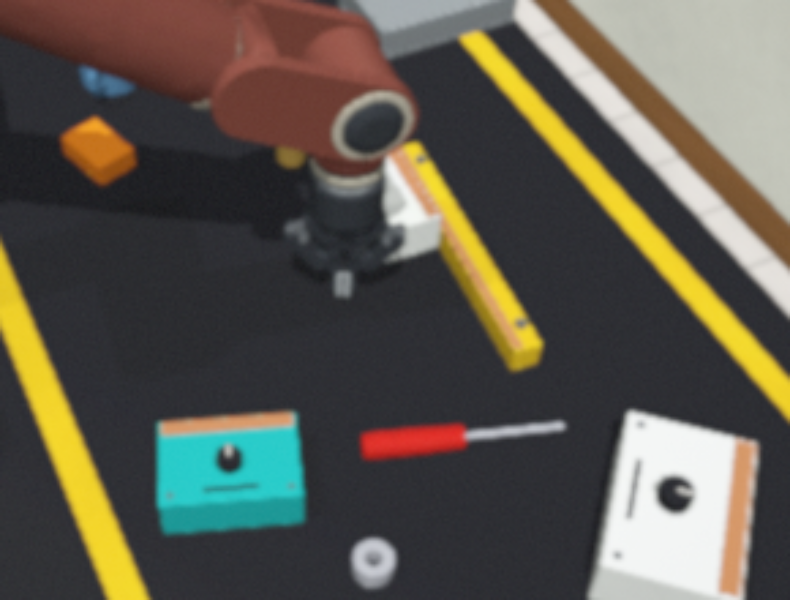

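The top crop shows the block slid sideways and forward, now at crop (380,205), near the bar's left end. The weight, screwdriver and fuse box look unmoved. I retract clear and measure, with sanity checks in `look` this time.

```bash
cat >> h.py <<'E'
_look=look
def look(near):
    r=_look(near); s=rect(r[3],np.ones((384,512),bool),50) and block(r[3],near)[2]
    assert abs(s[0]-94)<4 and abs(s[1]-131.5)<4, "bad measurement"
    return r
E
python3 - <<'E'
from h import *
env.servo_line([574,-46,Z],rate=180); env.servo_line([450,-46,Z],rate=220)
near=np.array([650,62.])
f=cams.grab_frame("top"); np.savez("top2.npz",**f); X=cloud(f); print(X[171,234])
c,a,s,cc,h=block(f,near);d=c-FO;print(c,a-FA,s,h,d@FX,d@FY,"gap",-(d@FX)-46*np.cos(np.radians(a-FA))-65*abs(np.sin(np.radians(a-FA))))
print("fence",fence(f)); print("weight",X[184,200],"old",cloud(dict(np.load("top0.npz")))[184,200])
a=cv2.resize(f["pixels"][120:270,140:340],(800,600));cv2.imwrite("pics/c1.png",a[...,::-1])
E
```

```text
[659.90880478  86.99498783  65.91328205]
[666.05407715  87.5697937 ] 3.5964866 [94.63196563720703, 131.37158203125] 50.409111043962284 -47.314430885398714 89.43122291736427 gap -2.672383613502653
fence (array([720.9954834 ,  -6.85699463]), np.float32(-4.888144), [32.39857482910156, 321.9942932128906], np.float64(32.18021809372883))
weight [616.15979668 216.83691475  46.27596753] old [615.12792916 215.63829493  55.59680476]
```

View pics/c1.png

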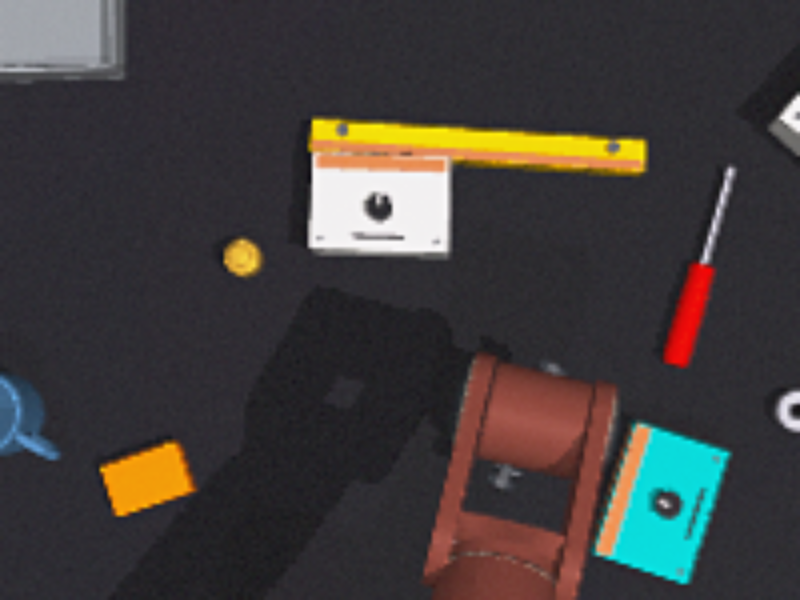

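The block now rests at the bar with its right corner touching, about 3.6° skewed and only 5 mm short of overhanging the left end. I mend this by drawing it back off the bar. The fingertip works above the bar against the upper part of its front corners. After that I re-square it while clear and walk it in again.

```bash
cat >> h.py <<'E'
C2=5400.
def ax(a): r=np.radians(a); x=np.array([np.cos(r),np.sin(r)]); return x,np.array([-x[1],x[0]])
def predict(c,a,p,d):
    """block-frame contact offset p (lever vs centre), push vector d (world): quasi-static guess"""
    x,y=ax(a); r=p[0]*x+p[1]*y; n=d/np.linalg.norm(d); l=r[0]*n[1]-r[1]*n[0]
    w=np.linalg.norm(d)*l/(C2+l*l); v=np.linalg.norm(d)*C2/(C2+l*l)
    return c+v*n, a+np.degrees(w)
def pull(c,a,off,depth,z=42,clear=10,down=False,v=45):
    x,y=ax(a); P=c+(46+11)*x+off*y
    if down: env.servo_line([*(P+clear*x),150],rate=220,rot=rv(a)); env.servo_line([*(P+clear*x),z],rate=140)
    else: env.servo_line([*(P+clear*x),z],rate=150,rot=rv(a))
    hit=env.servo_line([*(P-depth*x),z],rate=v,guard=25); e=env.observe()
    env.servo_line([*(e["ee_pos"][:2]+12*x),z],rate=180)
    print("pull",off,"hit",hit,e["wrist_force"].round(1)); return predict(c,a,(46,off-np.sign(off)*10),-depth*x)
E
python3 - <<'E'
from h import *
c,a=np.array([665.,87.6]),-1.3
env.servo_line([450,-46,170],rate=250)
c,a=pull(c,a,-50,15,down=True); print(c,a-FA)
c,a=pull(c,a,50,20); print(c,a-FA)
e=env.observe()["ee_pos"]; env.servo_line([*e[:2],150],rate=250)
f=cams.grab_frame("top"); b=block(f,c); print(b,env.observe()["clock"])
cv2.imwrite("pics/d1.png",cv2.resize(f["pixels"][120:270,140:340],(800,600))[...,::-1])
E
```

```text
pull -50 hit False [ 3.8 -2.3  3.1]
[653.43154981  87.86252486] -1.311066815407056
pull 50 hit False [1.2 0.  0.3]
[638.09354278  89.53176324] 5.237022271802352
(array([680.2220459 , 135.82369995]), np.float32(-62.079933), [205.32211303710938, 261.78802490234375], array([709.38495554, 152.63474144]), np.float64(483.72572443612586)) 24.9
```

View pics/d1.png

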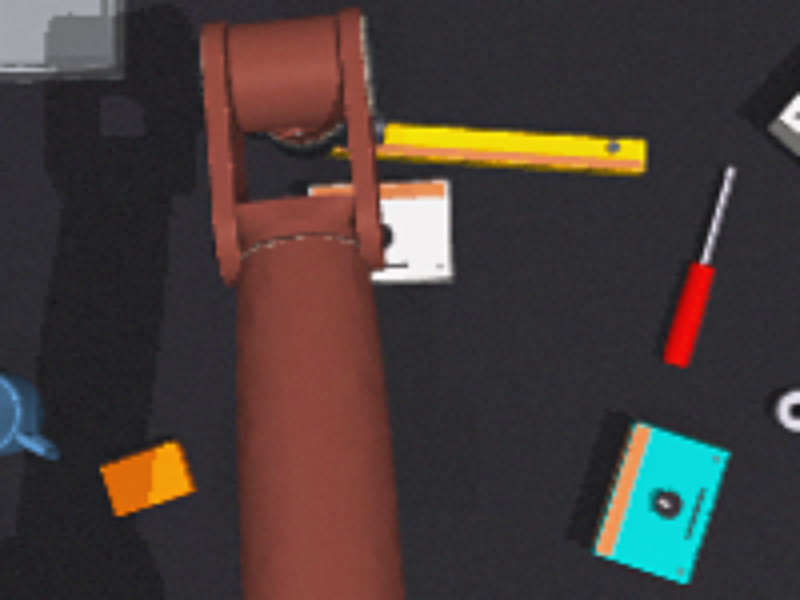

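The block is clear of the bar by about 25 mm (crop (380,230)). Next I nudge it along towards the bar's middle from its left end, then retreat and look.

```bash
python3 - <<'E'
from h import *
c,a=np.array([638.1,89.5]),.3
x,y=ax(a); P=c+(65+14.5)*y+18*x
env.servo_line([*(P+9*y),150],rate=250,rot=rv(a)); env.servo_line([*(P+9*y),Z+5],rate=200)
hit=env.servo_line([*(P-24*FY),Z+5],rate=50,guard=25); e=env.observe(); print(hit,e["wrist_force"].round(1))
env.servo_line([*(e["ee_pos"][:2]+10*y),Z+5],rate=150); env.servo_line([*(e["ee_pos"][:2]+10*y),120],rate=250)
env.servo_line([470,60,120],rate=300); 
look(np.array([638,66.]))
E
```

```text
False [1.1 3.8 3.3]
t28.6 c[633.3  67.7] skew 3.6 size[ 90.6 127.8] h50 fence xy[-78.3  66.8] gap 28.3
```

```bash
python3 - <<'E'
from h import *
c,a=np.array([633.3,67.7]),3.6+FA
env.servo_line([480,110,120],rate=250,rot=rv(a-25)); env.servo_line([500,110,Z],rate=250)
push(c,a,57,10,turn=-2,back=100)
c,a,L,f=look(c)
E
```

```text
push 57 10 hit False F [-2.2  1.3  0.5]
t31.7 c[636.4  66.3] skew 1.6 size[ 95.6 132.6] h50 fence xy[-75.1  65.7] gap 27.2
```

```bash
python3 - <<'E'
from h import *
c,a=np.array([636.4,66.3]),1.6+FA
push(c,a,57,6.5,turn=-1,back=100)
c,a,L,f=look(c); print(fence(f))
E
```

```text
push 57 6.5 hit False F [-0.2 -0.1 -1. ]
t33.5 c[637.5  65.8] skew 0.7 size[ 95.6 132.6] h50 fence xy[-73.9  65.3] gap 27.0
(array([720.73309326,  -6.8952179 ]), np.float32(-5.233831), [33.799564361572266, 322.0322570800781], np.float64(32.174014014788696))
```

Now it is square (0.7°) with about 27 mm clearance, so I start the walk forward on alternate corners.

```bash
python3 - <<'E'
from h import *
c,a=np.array([637.5,65.8]),.7+FA
for off,D in((45,6),(-45,9),(45,7)):
    push(c,a,off,D+4,back=16 if off<0 or D<7 else 100,clear=8,guard=20)
    c,a=predict(c,a,(-46,off),D*ax(a)[0]); print("pred",c.round(1),round(a-FA,2))
look(c)
E
```

```text
push 45 10 hit False F [-1.4  0.1 -1.2]
pred [641.9  65.5] -1.38
push -45 13 hit False F [-2.6 -0.9  0.7]
pred [648.4  64.8] 1.74
push 45 11 hit False F [-1.2  0.3 -1.1]
pred [653.4  64.5] -0.69
t39.0 c[653.3  63.6] skew -0.7 size[ 95.4 132.7] h50 fence xy[-58.   64.5] gap 11.3
```

```bash
python3 - <<'E'
from h import *
c,a=np.array([653.3,63.6]),-.7+FA
for off,D,b in((-45,6,14),(45,5,90)):
    push(c,a,off,D+4,back=b,clear=8,guard=15,v=40)
    c,a=predict(c,a,(-46,off),D*ax(a)[0]); print("pred",c.round(1),round(a-FA,2))
look(c)
E
```

```text
push -45 10 hit False F [-3.9 -1.5  2.8]
pred [657.6  63.2] 1.38
push 45 9 hit False F [-3.7  1.8  2.1]
pred [661.3  63. ] -0.35
t43.1 c[660.3  62.9] skew -0.8 size[ 94.9 132.8] h50 fence xy[-50.9  64.3] gap 4.0
```

```bash
python3 - <<'E'
from h import *
c,a=np.array([660.3,62.9]),-.8+FA
for off,D,b in((-45,3,14),(45,3,14),(-45,7,14)):
    h=push(c,a,off,D+4,back=b,clear=6,guard=13,v=25); print(env.observe()["ee_pos"][:2])
    c,a=predict(c,a,(-46,off),D*ax(a)[0]); print("pred",c.round(1),round(a-FA,2))
e=env.observe()["ee_pos"]; env.servo_line([*(e[:2]-70*FX),Z],rate=250)
look(c)
E
```

```text
push -45 7 hit False F [-6.5 -0.4  4.9]
[586.46517462  33.65130604]
pred [662.5  62.7] 0.24
push 45 7 hit False F [-6.2  1.3  4.1]
[595.25015983 105.03949029]
pred [664.6  62.5] -0.8
push -45 11 hit True F [-0.1 -0.6  0.6]
[590.13914293  32.94040825]
pred [669.7  62. ] 1.63
t49.2 c[666.2  62.9] skew 0.0 size[ 97.1 132.7] h50 fence xy[-45.1  64.8] gap -1.0
```

```bash
python3 - <<'E'
from h import *
c,a=np.array([665.2,62.9]),FA
h=push(c,a,45,9,back=70,clear=8,guard=12,v=25)
look(c); print(env.observe()["wrist_force"])
E
```

```text
push 45 9 hit True F [ 0.3  0.3 -0.2]
t51.4 c[667.9  62.6] skew -0.1 size[100.4 132.6] h50 fence xy[-43.3  64.7] gap -2.8Traceback (most recent call last):
  File "<stdin>", line 4, in <module>
  File "h.py", line 67, in look
    assert abs(s[0]-94)<4 and abs(s[1]-131.5)<4, "bad measurement"
           ^^^^^^^^^^^^^^^^^^^^^^^^^^^^^^^^^^^^
AssertionError: bad measurement
```

Both corners stopped against the bar under the force guard. The rear edge sits where flush puts it, and the mask now runs into the bar's own copper strip, which inflates the measured size. The tool is clear, so I hand in.

```bash
python3 -c "
from cell import env,order
print(env.observe()['ee_pos'],env.observe()['clock']); print(order.hand_in())"
```

```text
[542.50308014 110.08633514  15.62724317] 51.3667
the job is handed in; nothing more can be done
None
```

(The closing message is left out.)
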